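# Shake the last rollers out of an upturned canister

## Robot

A 6-joint arm with a two-finger parallel gripper is mounted at the origin on a cart in front of the work surface, level with it; the furniture and walls round the work are solid. World frame = base frame: x ahead of the robot, y to its left, z up, the work surface at z = 0. Lengths are in m, angles in rad, forces in N, time in s.
With the tool pointing down it reaches from about 0.225 to 0.875 m from the base axis. Payload 3.4 kg.
Tool frame: the origin (TCP) lies at the very end of the fingers, on their centre line; the grasp point (between the pads) lies 19 mm behind it (manip.pinch_z is the distance from the TCP to the grasp point, in m); z points along the fingers, y is the line along which they close (so a half turn about z gives the same grasp; the last joint's range is limited). The gripper opens to 85 mm and grips with 20 to 120 N. Pads are 22 mm wide; open, the fingers measure 114 mm over their backs; the gripper's body (76 mm by 85 mm) begins 54 mm behind the grasp point. The pads swing forward as they close: fully open they stand 13 mm farther back than shut.
Start: joints at [1.18, 0.276, 1.505, -0, 1.361, -0.121], TCP at [0.153, 0.554, 0.231] pointing down, gripper open.
Joint ranges: [-2.89, 2.89], [-0.75, 2.08], [0.22, 2.7], [-1.18, 4.32], [0.11, 2.71], [-2.7, 2.7]. Speed limits (rad/s): [2.57, 2.57, 3.14, 3.14, 3.14, 3.14].

## Interface

Orientations are given as a unit quaternion [w, x, y, z].
In Python, from rig import manip gives the robot as it stands. The module is installed in compiled form; this text tells all that it offers.
- The arm moves only by the shell command python3 -m jog 'ROWS' [FORCE]. ROWS is JSON, a list of rows, each an object of numbers: "dx", "dy", "dz": the shift along the tool's x, y, z each as a share of 25 cm, from -1 to 1; "ax", "ay", "az": the turn, a rotation vector about the tool's x, y, z each as a share of 90 degrees, from -1 to 1; "grip": the opening, from -1 (shut) to 1 (fully open), so that 0 is half open. A call has 1 to 5 rows; each row is the pose to reach, as a shift and turn from the pose commanded when the call began, along the tool's axes at that moment; what a row does not reach only later rows make up. A row lasts 1/12 s, in which the tool goes at most 41.7 mm and 7.16 degrees, less where a joint would pass 70% of its speed; a pose out of reach is approached as far as the arm can. A call with a number of a shift or a turn outside -1 to 1 is refused whole. A call with a gripper value outside its range is refused whole. The fingers move at their own pace and stop on an object; FORCE is the grip in N (left out, the last holds). Time passes only in rows, so rows that repeat a pose let the fingers close. It gives the time, the measured TCP pose, the force, the opening and the grip force at its end, in the units of the state.
- manip.get_state(): the state, without advancing time (a new reading comes with each control period).
- manip.get_image(name): name is "scene" or "top" or "wrist"; returns a dict with "img" (480x640x3 uint8, red, green, blue), "mtx" (3x3 intrinsics, pixels), "world_to_cam" (4x4, takes a point from world to camera coordinates); the wrist camera has in their place "T_tool_cam" (4x4, takes a point from camera to tool coordinates, whose origin is the TCP and whose axes are the flange's). Camera axes: x right, y down, z forward; pixel columns grow to the right and rows downward; lengths in m; the calibration is good to about 2 mm. A picture is of the moment at which its call begins: read the wrist's pose just before it. There is no depth.
- manip.sign_off(): hands the job in; it is judged then, once.
The state is a dict: "clock": time; "qpos": joint angles; "qd": joint speeds; "effort": joint torques, N m; "position": TCP position; "ee_rot": TCP orientation; "contact_force": force on the tool from outside, world axes, zero at the start; "moment": the same for the moment, N m; "width": finger opening in m; "gripper_force": force on a finger pad.
Only numpy, scipy, OpenCV 4.12 (cv2) and the standard library are available. Lean on these libraries where they do the work, as an engineer would, in place of code of your own. Each camera call takes 0.05 s, during which the arm holds its last target. There are 200 camera calls.

## Task

The blue canister stands upside down in the white tray with steel rollers still caught inside it. Lift it and shake or rock it over the tray until its weight stops dropping, so that every roller has fallen into the tray, then stand the empty canister, still mouth down, on the middle of the orange draining pad and let go. Leave the green canister alone.

Things in the scene. Friction and masses are not known exactly. Their poses are not given: they have to be found in the camera images.
- can_mid (a point): Centre (half-way up) of the blue plastic canister: a straight-sided box 46 (its x) x 106 (its y) x 64 mm high, standing mouth down in the tray, its closed flat base uppermost; its z points up. Grasp it from above across the 46 mm width. Empty it weighs 130 to 240 g
- can_slot (a point): Centre of its mouth (underside), same axes. Inside, lips run in from both short ends and leave a slot 28 (y) x 40 mm (x). Each lip slopes down 12 degrees to its end wall: held level, rollers stay at the ends; one rolls to the slot and drops only when its end is raised clearly more (30 degrees is good) by turning the canister about its x axis, one way then the other, or by brisk shakes along y
- roller0: a steel roller, 16 mm diameter x 38 mm, 60 g; origin at its centre, axis x
- roller1: a steel roller like roller0
- roller2: a steel roller like roller0
- tray: white moulded tray 255 (x) x 345 (y) mm, rim 46 mm high, fixed; origin at the middle of its underside, floor 3 to 5 mm above that; flat floor inside about 195 x 275 mm
- green_can_mid (a point): centre of a green canister of the same shape and size, standing mouth down on the worktop: not to be touched
- pad: orange plastic draining pad with red ribs, 100 (x) x 130 (y) x 6 mm, fixed flat on the worktop and empty; origin at the middle of its underside, top 6 mm above that

How it is judged:
On the way:
1. with the canister held clear above the tray floor, all three rollers lie in the tray (x of roller0 in the frame of tray between -0.125 and 0.125 m and y of roller0 in the frame of tray between -0.17 and 0.17 m and z of each of roller0, roller1, roller2 in the frame of tray below 0.05 m and x of roller1 in the frame of tray between -0.125 and 0.125 m and y of roller1 in the frame of tray between -0.17 and 0.17 m and x of roller2 in the frame of tray between -0.125 and 0.125 m and y of roller2 in the frame of tray between -0.17 and 0.17 m and z of can_mid in the frame of tray above 0.09 m), for 0.1 s.
At the end, for the whole second after the job is handed in: The blue canister stands mouth down on the orange pad, upright within 10 degrees, its centre within 35 mm of the pad's middle, released; all three rollers lie in the tray (x of roller0 in the frame of tray between -0.125 and 0.125 m and y of roller0 in the frame of tray between -0.17 and 0.17 m and z of each of roller0, roller1, roller2 in the frame of tray below 0.05 m and x of roller1 in the frame of tray between -0.125 and 0.125 m and y of roller1 in the frame of tray between -0.17 and 0.17 m and x of roller2 in the frame of tray between -0.125 and 0.125 m and y of roller2 in the frame of tray between -0.17 and 0.17 m and horizontal distance between can_mid and pad below 0.035 m and angle between can_mid's own z axis and vertical below 0.17 rad and z of can_mid in the frame of pad between 0.032 and 0.044 m); the robot touches nothing.
It fails at once if the green canister is moved more than 25 mm (distance of green_can_mid from where it was at the start of the episode above 0.025 m).
It also fails if it takes over 58 s, if anything falls off the work surface, if the arm or the gripper's body presses on something with over 40 N, if the wrist force passes 120 N, or if a joint passes its speed limit or range.

## Working session

There is one attempt and no reset: what is moved stays moved. The work goes in short steps, Python scripts to look and compute and a shell command to move; the robot and the scene stay as the last step left them, time stands still between calls to the robot, and variables do not carry over. Pictures are saved under pics/ and viewed, at most 10 in all, crops included, and the job is handed in when it is done.

```bash
mkdir -p pics; cat > h.py <<'E'
import numpy as np,cv2
from rig import manip
def grab(n,f=None):
    d=manip.get_image(n)
    if f: cv2.imwrite('pics/'+f,cv2.cvtColor(d['img'],cv2.COLOR_RGB2BGR))
    return d
def ray(d,u,v,z):
    K=d['mtx'];M=d['world_to_cam'];R=M[:3,:3];t=M[:3,3]
    c=-R.T@t; r=R.T@np.linalg.solve(K,[u,v,1.]); return c+r*(z-c[2])/r[2]
def blobs(d,lo,hi,a=200):
    h=cv2.cvtColor(d['img'],cv2.COLOR_RGB2HSV); m=cv2.inRange(h,lo,hi)
    cs,_=cv2.findContours(m,cv2.RETR_EXTERNAL,cv2.CHAIN_APPROX_NONE)
    return [c for c in cs if cv2.contourArea(c)>a]
E
python3 - <<'E'
from h import *
s=manip.get_state();print(s)
d=grab('top','top0.png');e=grab('scene','scene0.png')
for n,x in(('top',d),('scene',e)):
  print(n,x['mtx'].tolist(),np.round(x['world_to_cam'],3).tolist())
cv2.imwrite('pics/both.png',cv2.resize(np.hstack([d['img'],e['img']])[:,:,::-1],(800,300)))
for nm,lo,hi in(('blue',(95,90,40),(130,255,255)),('green',(40,80,40),(90,255,255)),('orange',(5,120,80),(22,255,255))):
  for c in blobs(d,lo,hi):
    print(nm,cv2.contourArea(c),cv2.minAreaRect(c))
E
```

```text
{'clock': 0.0, 'qpos': array([ 1.18000390e+00,  2.76600141e-01,  1.50616402e+00, -4.19743559e-05,
        1.36073615e+00, -1.21007268e-01]), 'qd': array([ 1.69558531e-04,  7.52992953e-04,  1.48928718e-03,  5.80760629e-05,
       -2.44347196e-04, -3.56463970e-04]), 'effort': array([-4.33596806e-04, -4.16776729e+01, -2.45804715e+01, -3.93834580e-04,
        1.10751728e-02, -3.09984239e-05]), 'position': array([0.15306083, 0.55367413, 0.2304245 ]), 'ee_rot': array([-2.21576188e-04,  1.34479450e-01,  9.90915923e-01, -9.27963356e-04]), 'contact_force': array([-0.24669648,  0.02151236,  0.40545022]), 'moment': array([-0.03925469, -0.01335512,  0.00812609]), 'gripper_force': 0.0, 'width': 0.08529452304144686}
top [[545.557119744975, 0.0, 308.63929126422914], [0.0, 545.557119744975, 241.97080381862807], [0.0, 0.0, 1.0]] [[-0.004, -1.0, -0.025, -0.165], [-0.985, 0.008, -0.174, 0.546], [0.174, 0.024, -0.984, 0.997], [0.0, 0.0, 0.0, 1.0]]
scene [[508.2521885033596, 0.0, 321.4013678424714], [0.0, 508.2521885033596, 236.06566924409367], [0.0, 0.0, 1.0]] [[-0.746, -0.666, -0.016, 0.274], [-0.376, 0.44, -0.815, 0.316], [0.55, -0.602, -0.579, 0.541], [0.0, 0.0, 0.0, 1.0]]
blue 1479.5 ((142.83868408203125, 346.0589904785156), (53.598716735839844, 41.939849853515625), 69.90476989746094)
blue 1325.0 ((338.7782897949219, 306.9208068847656), (56.57177734375, 24.888893127441406), 19.653823852539062)
blue 2010.0 ((461.7057800292969, 205.1183319091797), (43.16733169555664, 62.10664367675781), 12.380759239196777)
green 1460.0 ((217.74798583984375, 189.36399841308594), (32.10993957519531, 58.76387405395508), 79.69515228271484)
orange 3196.0 ((323.587890625, 195.71343994140625), (50.39530944824219, 66.04141998291016), 87.0643310546875)
orange 1401.0 ((42.999996185302734, 141.0), (33.99999237060547, 47.99999237060547), 0.0)
```

View pics/top0.png

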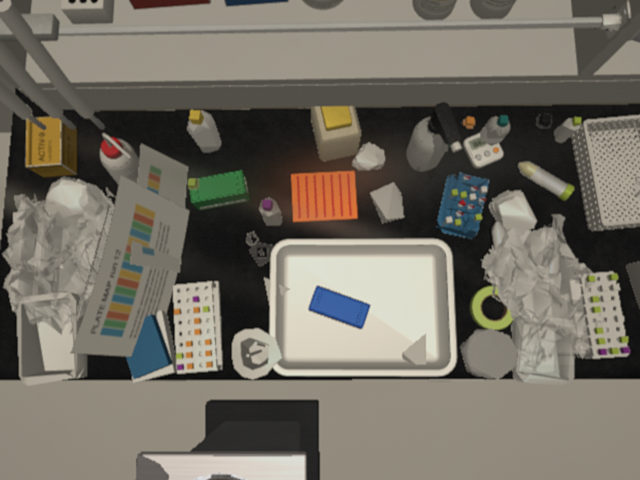

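View pics/scene0.png

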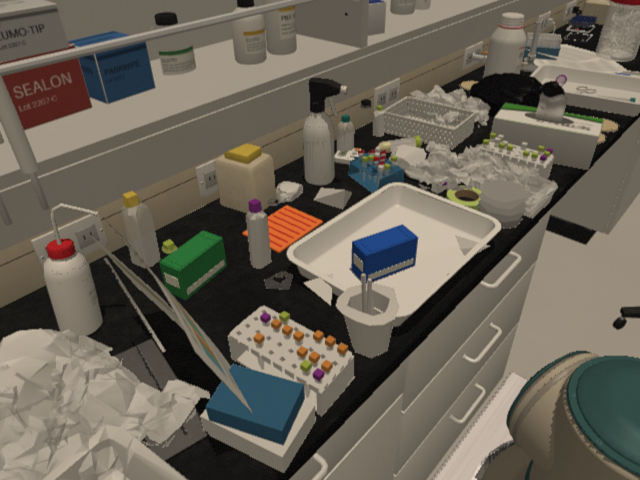

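```bash
python3 - <<'E'
from h import *
d=grab('top');e=grab('scene')
def f(c):return cv2.boxPoints(cv2.minAreaRect(c))
for nm,lo,hi,z in(('blue',(95,90,40),(130,255,255),.068),('green',(40,80,40),(90,255,255),.064),('orange',(0,120,80),(22,255,255),.006)):
  for n,D in(('top',d),('scene',e)):
   for c in blobs(D,lo,hi):
    k=f(c)
    if n=='top':
     P=np.array([ray(D,u,v,z)[:2] for u,v in c[:,0]])
     r=cv2.minAreaRect((P*1000).astype(np.float32));print(nm,n,np.round(r[0]),np.round(r[1]),round(r[2],1))
for u,v in((272,241),(453,241),(455,375),(271,372)):print('rim',ray(d,u,v,.046).round(3))
for u,v in((270,205),(388,203),(337,108)):print('obst',ray(d,u,v,.1 if u<300 else .03).round(3))
def proj(D,p):
  q=D['world_to_cam'][:3,:3]@p+D['world_to_cam'][:3,3];q=D['mtx']@q;return q[:2]/q[2]
# top-face colour split for blue
for D,n,box in((d,'t',(300,360,260,380)),(e,'s',(215,285,340,430))):
  im=D['img'][box[0]-30 if n=='t' else box[0]:box[1],box[2]:box[3]]
  cv2.imwrite(f'pics/c{n}.png',cv2.resize(im[:,:,::-1],None,fx=5,fy=5,interpolation=cv2.INTER_NEAREST))
a=cv2.imread('pics/ct.png');b=cv2.imread('pics/cs.png');w=max(a.shape[1],b.shape[1])
p=[cv2.copyMakeBorder(x,0,0,0,w-x.shape[1],0) for x in(a,b)]
o=np.vstack(p);print(o.shape);cv2.imwrite('pics/crop.png',cv2.resize(o,(int(o.shape[1]*600/o.shape[0]),600)))
E
```

```text
blue top [351. 134.] [96. 75.] 22.5
blue top [ 420. -224.] [103.  45.] 69.9
blue top [ 610. -457.] [ 79. 122.] 75.0
green top [647.   5.] [ 64. 112.] 10.1
orange top [ 647. -198.] [105. 133.] 2.5
orange top [772. 385.] [104.  72.] 3.6
rim [ 0.548 -0.098  0.046]
rim [ 0.545 -0.443  0.046]
rim [ 0.297 -0.434  0.046]
rim [ 0.303 -0.098  0.046]
obst [ 0.605 -0.099  0.1  ]
obst [ 0.624 -0.324  0.03 ]
obst [ 0.823 -0.227  0.03 ]
(800, 600, 3)
```

View pics/crop.png

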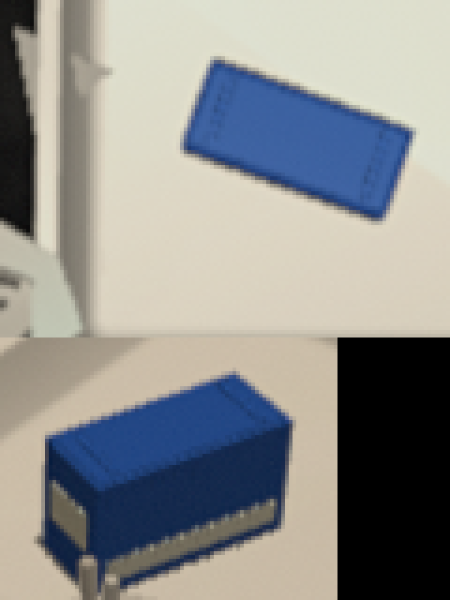

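```bash
cat > plan.py <<'E'
import numpy as np,sys,json
# world waypoints [x,y,z,theta(deg) of tool y, tool pointing down] -> moves in jog units
W=json.loads(sys.argv[1])
for a,b in zip(W,W[1:]):
    t=np.radians(a[3]);R=np.array([[-np.sin(t),np.cos(t),0],[np.cos(t),np.sin(t),0],[0,0,-1]])
    print((R@(np.array(b[:3])-a[:3])/.25).round(3),'az',round((a[3]-b[3])/90,3))
E
python3 plan.py '[[0.153,0.554,0.231,74.5],[0.215,0.37,0.27,45],[0.28,0.18,0.27,12],[0.345,-0.01,0.27,-20],[0.405,-0.18,0.25,-20],[0.42,-0.224,0.12,-20]]'
```

```text
[-0.436 -0.643 -0.156] az 0.328
[-0.721 -0.354  0.   ] az 0.367
[-0.797  0.096  0.   ] az 0.356
[-0.557  0.458  0.08 ] az 0.0
[-0.145  0.117  0.52 ] az 0.0
```

```bash

python3 -m jog '[{"dx":-0.436,"dy":-0.643,"dz":-0.156,"az":0.328,"grip":1},{"dx":-0.436,"dy":-0.643,"dz":-0.156,"az":0.328,"grip":1},{"dx":-0.436,"dy":-0.643,"dz":-0.156,"az":0.328,"grip":1},{"dx":-0.436,"dy":-0.643,"dz":-0.156,"az":0.328,"grip":1},{"dx":-0.436,"dy":-0.643,"dz":-0.156,"az":0.328,"grip":1}]'
python3 -m jog '[{"dx":-0.721,"dy":-0.354,"dz":0,"az":0.367,"grip":1},{"dx":-0.721,"dy":-0.354,"dz":0,"az":0.367,"grip":1},{"dx":-0.721,"dy":-0.354,"dz":0,"az":0.367,"grip":1},{"dx":-0.721,"dy":-0.354,"dz":0,"az":0.367,"grip":1},{"dx":-0.721,"dy":-0.354,"dz":0,"az":0.367,"grip":1}]'
python3 -m jog '[{"dx":-0.797,"dy":0.096,"dz":0,"az":0.356,"grip":1},{"dx":-0.797,"dy":0.096,"dz":0,"az":0.356,"grip":1},{"dx":-0.797,"dy":0.096,"dz":0,"az":0.356,"grip":1},{"dx":-0.797,"dy":0.096,"dz":0,"az":0.356,"grip":1},{"dx":-0.797,"dy":0.096,"dz":0,"az":0.356,"grip":1}]'
```

```text
schema error: expected keys dx, dy, dz, ax, ay, az, grip
schema error: expected keys dx, dy, dz, ax, ay, az, grip
schema error: expected keys dx, dy, dz, ax, ay, az, grip
```

```bash

python3 -m jog '[{"dx":-0.436,"dy":-0.643,"dz":-0.156,"ax":0,"ay":0,"az":0.328,"grip":1},{"dx":-0.436,"dy":-0.643,"dz":-0.156,"ax":0,"ay":0,"az":0.328,"grip":1},{"dx":-0.436,"dy":-0.643,"dz":-0.156,"ax":0,"ay":0,"az":0.328,"grip":1},{"dx":-0.436,"dy":-0.643,"dz":-0.156,"ax":0,"ay":0,"az":0.328,"grip":1},{"dx":-0.436,"dy":-0.643,"dz":-0.156,"ax":0,"ay":0,"az":0.328,"grip":1}]'
python3 -m jog '[{"dx":-0.721,"dy":-0.354,"dz":0,"ax":0,"ay":0,"az":0.367,"grip":1},{"dx":-0.721,"dy":-0.354,"dz":0,"ax":0,"ay":0,"az":0.367,"grip":1},{"dx":-0.721,"dy":-0.354,"dz":0,"ax":0,"ay":0,"az":0.367,"grip":1},{"dx":-0.721,"dy":-0.354,"dz":0,"ax":0,"ay":0,"az":0.367,"grip":1},{"dx":-0.721,"dy":-0.354,"dz":0,"ax":0,"ay":0,"az":0.367,"grip":1}]'
python3 -m jog '[{"dx":-0.797,"dy":0.096,"dz":0,"ax":0,"ay":0,"az":0.356,"grip":1},{"dx":-0.797,"dy":0.096,"dz":0,"ax":0,"ay":0,"az":0.356,"grip":1},{"dx":-0.797,"dy":0.096,"dz":0,"ax":0,"ay":0,"az":0.356,"grip":1},{"dx":-0.797,"dy":0.096,"dz":0,"ax":0,"ay":0,"az":0.356,"grip":1},{"dx":-0.797,"dy":0.096,"dz":0,"ax":0,"ay":0,"az":0.356,"grip":1}]'
```

```text
clock: 0.62
position: [0.2156, 0.3674, 0.2706]
ee_rot: [0.0, 0.385, 0.923, -0.0]
contact_force: [0.5, 0.1, -0.4]
width: 0.0854
gripper_force: 0.0
clock: 1.03
position: [0.2803, 0.1778, 0.2704]
ee_rot: [0.001, 0.631, 0.775, 0.0]
contact_force: [0.5, 0.4, 0.2]
width: 0.0853
gripper_force: 0.0
clock: 1.45
position: [0.3455, -0.0125, 0.2705]
ee_rot: [0.001, 0.821, 0.57, 0.0]
contact_force: [-0.3, 1.1, -0.2]
width: 0.0854
gripper_force: 0.0
```

```bash

python3 -m jog '[{"dx":-0.557,"dy":0.458,"dz":0.1,"ax":0,"ay":0,"az":0,"grip":1},{"dx":-0.557,"dy":0.458,"dz":0.1,"ax":0,"ay":0,"az":0,"grip":1},{"dx":-0.557,"dy":0.458,"dz":0.1,"ax":0,"ay":0,"az":0,"grip":1},{"dx":-0.557,"dy":0.458,"dz":0.1,"ax":0,"ay":0,"az":0,"grip":1},{"dx":-0.702,"dy":0.575,"dz":0.28,"ax":0,"ay":0,"az":0,"grip":1}]'
python3 -m jog '[{"dx":-0.145,"dy":0.117,"dz":0.2,"ax":0,"ay":0,"az":0,"grip":1},{"dx":-0.145,"dy":0.117,"dz":0.2,"ax":0,"ay":0,"az":0,"grip":1},{"dx":-0.145,"dy":0.117,"dz":0.2,"ax":0,"ay":0,"az":0,"grip":1}]'
python3 - <<'E'
from h import *
from scipy.spatial.transform import Rotation as Ro
s=manip.get_state();d=grab('wrist','w0.png');print(s['position'],s['ee_rot'])
q=s['ee_rot'];T=np.eye(4);T[:3,:3]=Ro.from_quat([q[1],q[2],q[3],q[0]]).as_matrix();T[:3,3]=s['position']
d['world_to_cam']=np.linalg.inv(T@d['T_tool_cam'])
for c in blobs(d,(95,90,40),(130,255,255),1000):
  print(cv2.boundingRect(c))
  P=np.array([ray(d,u,v,.068)[:2] for u,v in c[:,0]])*1000
  print(cv2.minAreaRect(P.astype(np.float32)))
E
```

```text
clock: 1.87
position: [0.4137, -0.2015, 0.2246]
ee_rot: [0.004, 0.82, 0.572, 0.001]
contact_force: [1.3, 0.5, 0.6]
width: 0.086
gripper_force: 0.0
clock: 2.12
position: [0.4249, -0.243, 0.1677]
ee_rot: [-0.003, 0.82, 0.572, -0.001]
contact_force: [-0.6, 0.5, 0.4]
width: 0.0852
gripper_force: 0.0
[ 0.42488264 -0.24295532  0.16772585] [-0.0029184   0.82025231  0.57199266 -0.001421  ]
(540, 329, 100, 79)
((575.1790771484375, -405.8731994628906), (67.3357925415039, 76.01580047607422), 73.64283752441406)
(264, 126, 74, 161)
((421.3193664550781, -221.8742218017578), (104.17330169677734, 44.88446044921875), 69.82093811035156)
```

View pics/w0.png

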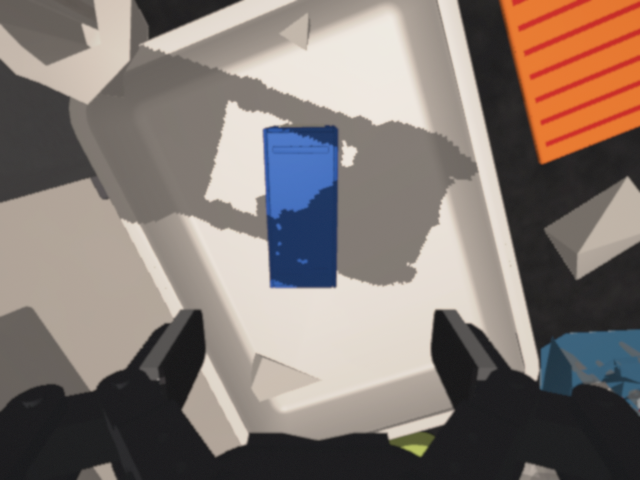

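```bash

python3 -m jog '[{"dx":0.069,"dy":-0.045,"dz":0.0,"ax":0,"ay":0,"az":0,"grip":1},{"dx":0.069,"dy":-0.045,"dz":0.16,"ax":0,"ay":0,"az":0,"grip":1},{"dx":0.069,"dy":-0.045,"dz":0.32,"ax":0,"ay":0,"az":0,"grip":1},{"dx":0.069,"dy":-0.045,"dz":0.32,"ax":0,"ay":0,"az":0,"grip":1},{"dx":0.069,"dy":-0.045,"dz":0.32,"ax":0,"ay":0,"az":0,"grip":1}]'
```

```text
clock: 2.58
position: [0.4203, -0.2192, 0.0922]
ee_rot: [-0.002, 0.819, 0.574, -0.0]
contact_force: [0.1, -1.0, 0.6]
width: 0.0853
gripper_force: 0.0
```

```bash

python3 -m jog '[{"dx":-0.015,"dy":0.005,"dz":0.13,"ax":0,"ay":0,"az":0,"grip":1},{"dx":-0.015,"dy":0.005,"dz":0.22,"ax":0,"ay":0,"az":0,"grip":1},{"dx":-0.015,"dy":0.005,"dz":0.26,"ax":0,"ay":0,"az":0,"grip":1},{"dx":-0.015,"dy":0.005,"dz":0.26,"ax":0,"ay":0,"az":0,"grip":1},{"dx":-0.015,"dy":0.005,"dz":0.26,"ax":0,"ay":0,"az":0,"grip":1}]'
python3 -m jog '[{"dx":0,"dy":0,"dz":0,"ax":0,"ay":0,"az":0,"grip":-0.3},{"dx":0,"dy":0,"dz":0,"ax":0,"ay":0,"az":0,"grip":-0.3},{"dx":0,"dy":0,"dz":0,"ax":0,"ay":0,"az":0,"grip":-0.3},{"dx":0,"dy":0,"dz":0,"ax":0,"ay":0,"az":0,"grip":-0.3},{"dx":0,"dy":0,"dz":0,"ax":0,"ay":0,"az":0,"grip":-0.3}]' 60
python3 -m jog '[{"dx":0,"dy":0,"dz":0,"ax":0,"ay":0,"az":0,"grip":-0.6},{"dx":0,"dy":0,"dz":0,"ax":0,"ay":0,"az":0,"grip":-0.6},{"dx":0,"dy":0,"dz":0,"ax":0,"ay":0,"az":0,"grip":-0.6},{"dx":0,"dy":0,"dz":0,"ax":0,"ay":0,"az":0,"grip":-0.6},{"dx":0,"dy":0,"dz":0,"ax":0,"ay":0,"az":0,"grip":-0.6}]' 60
```

```text
clock: 3.0
position: [0.4228, -0.2256, 0.0292]
ee_rot: [0.002, 0.819, 0.573, 0.001]
contact_force: [-0.1, -0.1, -0.1]
width: 0.0851
gripper_force: 0.0
clock: 3.42
position: [0.4214, -0.2249, 0.0285]
ee_rot: [0.0, 0.819, 0.573, 0.0]
contact_force: [-1.5, -0.2, 7.6]
width: 0.0451
gripper_force: 61.2
clock: 3.83
position: [0.4213, -0.2249, 0.0285]
ee_rot: [0.0, 0.819, 0.573, 0.0]
contact_force: [-0.9, 0.9, 7.9]
width: 0.0453
gripper_force: 61.2
```

```bash

python3 -m jog '[{"dx":0,"dy":0,"dz":-0.1,"ax":0,"ay":0,"az":0,"grip":-0.6},{"dx":0,"dy":0,"dz":-0.2,"ax":0,"ay":0,"az":0,"grip":-0.6},{"dx":-0.1,"dy":0.04,"dz":-0.3,"ax":0,"ay":0,"az":0,"grip":-0.6},{"dx":-0.1,"dy":0.04,"dz":-0.34,"ax":0,"ay":0,"az":0,"grip":-0.6},{"dx":-0.1,"dy":0.04,"dz":-0.34,"ax":0,"ay":0,"az":0,"grip":-0.6}]' 60
python3 -m jog '[{"dx":0,"dy":0,"dz":0,"ax":0,"ay":0,"az":0,"grip":-0.6},{"dx":0,"dy":0,"dz":0,"ax":0,"ay":0,"az":0,"grip":-0.6},{"dx":0,"dy":0,"dz":0,"ax":0,"ay":0,"az":0,"grip":-0.6},{"dx":0,"dy":0,"dz":0,"ax":0,"ay":0,"az":0,"grip":-0.6},{"dx":0,"dy":0,"dz":0,"ax":0,"ay":0,"az":0,"grip":-0.6}]' 60
python3 - <<'E'
from h import *
print(manip.get_state())
e=grab('scene','s1.png')
cv2.imwrite('pics/s1c.png',cv2.resize(e['img'][160:330,270:520,::-1],(750,510)))
E
```

```text
clock: 4.25
position: [0.4238, -0.2539, 0.1149]
ee_rot: [0.003, 0.82, 0.573, 0.001]
contact_force: [-0.5, -0.9, -3.4]
width: 0.0455
gripper_force: 63.5
clock: 4.67
position: [0.4214, -0.2509, 0.1112]
ee_rot: [-0.001, 0.819, 0.573, -0.0]
contact_force: [-0.5, -0.4, -4.0]
width: 0.045
gripper_force: 63.6
{'clock': 4.6667, 'qpos': array([-6.79005698e-01,  2.53822986e-01,  1.86411219e+00,  1.34692071e-04,
        1.02596079e+00, -3.29622348e-01]), 'qd': array([-0.00190047, -0.00199329, -0.00834925, -0.00111048, -0.00112911,
       -0.001638  ]), 'effort': array([ 1.07684905e-04, -3.78093052e+01, -2.13705218e+01, -7.64294935e-03,
        2.73821148e-02,  2.66081142e-04]), 'position': array([ 0.42141461, -0.25085486,  0.11116694]), 'ee_rot': array([-1.12242303e-03,  8.19262598e-01,  5.73417358e-01, -2.64169563e-04]), 'contact_force': array([-0.5127459 , -0.38565175, -4.04965465]), 'moment': array([ 0.0330696 , -0.07041597, -0.01708756]), 'gripper_force': 63.563135862350464, 'width': 0.044975338320010216}
```

View pics/s1c.png

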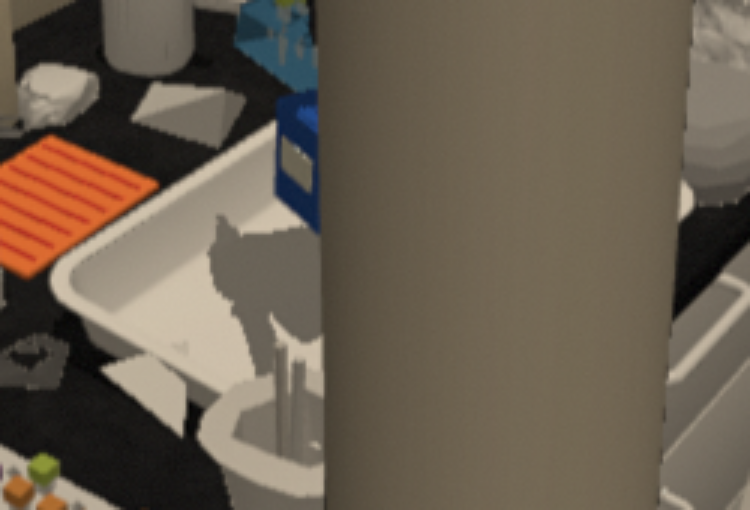

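```bash

python3 -m jog '[{"dx":0,"dy":0,"dz":0,"ax":0,"ay":0.39,"az":0,"grip":-0.6},{"dx":0,"dy":0,"dz":0,"ax":0,"ay":0.39,"az":0,"grip":-0.6},{"dx":0,"dy":0,"dz":0,"ax":0,"ay":0.39,"az":0,"grip":-0.6},{"dx":0,"dy":0,"dz":0,"ax":0,"ay":0.39,"az":0,"grip":-0.6},{"dx":0,"dy":0,"dz":0,"ax":0,"ay":0.39,"az":0,"grip":-0.6}]' 60
for i in 1 2; do python3 -m jog '[{"dx":0,"dy":0,"dz":0,"ax":0,"ay":0,"az":0,"grip":-0.6},{"dx":0,"dy":0,"dz":0,"ax":0,"ay":0,"az":0,"grip":-0.6},{"dx":0,"dy":0,"dz":0,"ax":0,"ay":0,"az":0,"grip":-0.6},{"dx":0,"dy":0,"dz":0,"ax":0,"ay":0,"az":0,"grip":-0.6},{"dx":0,"dy":0,"dz":0,"ax":0,"ay":0,"az":0,"grip":-0.6}]' 60; done
```

```text
clock: 5.13
position: [0.4223, -0.2536, 0.1124]
ee_rot: [-0.172, 0.781, 0.547, 0.249]
contact_force: [0.6, -0.3, -4.0]
width: 0.0453
gripper_force: 63.6
clock: 5.55
position: [0.4224, -0.2504, 0.113]
ee_rot: [-0.172, 0.781, 0.548, 0.246]
contact_force: [0.5, 0.8, -3.6]
width: 0.0453
gripper_force: 64.9
clock: 5.97
position: [0.422, -0.2515, 0.1122]
ee_rot: [-0.173, 0.781, 0.547, 0.247]
contact_force: [1.2, 0.2, -3.2]
width: 0.0456
gripper_force: 64.9
```

```bash

for i in 1 2; do python3 -m jog '[{"dx":0,"dy":0,"dz":0,"ax":0,"ay":-0.39,"az":0,"grip":-0.6},{"dx":0,"dy":0,"dz":0,"ax":0,"ay":-0.39,"az":0,"grip":-0.6},{"dx":0,"dy":0,"dz":0,"ax":0,"ay":-0.39,"az":0,"grip":-0.6},{"dx":0,"dy":0,"dz":0,"ax":0,"ay":-0.39,"az":0,"grip":-0.6},{"dx":0,"dy":0,"dz":0,"ax":0,"ay":-0.39,"az":0,"grip":-0.6}]' 60; done
for i in 1 2; do python3 -m jog '[{"dx":0,"dy":0,"dz":0,"ax":0,"ay":0,"az":0,"grip":-0.6},{"dx":0,"dy":0,"dz":0,"ax":0,"ay":0,"az":0,"grip":-0.6},{"dx":0,"dy":0,"dz":0,"ax":0,"ay":0,"az":0,"grip":-0.6},{"dx":0,"dy":0,"dz":0,"ax":0,"ay":0,"az":0,"grip":-0.6},{"dx":0,"dy":0,"dz":0,"ax":0,"ay":0,"az":0,"grip":-0.6}]' 60; done
python3 - <<'E'
from h import *
d=grab('top','t2.png');e=grab('wrist');e2=grab('scene')
cv2.imwrite('pics/t2c.png',np.hstack([cv2.resize(d['img'][220:400,250:475,::-1],(400,320)),cv2.resize(e['img'][:,:,::-1],(400,320))]))
E
```

```text
clock: 6.38
position: [0.4221, -0.2514, 0.1133]
ee_rot: [0.002, 0.82, 0.573, -0.001]
contact_force: [-0.9, 0.8, -4.1]
width: 0.0453
gripper_force: 64.9
clock: 6.8
position: [0.4224, -0.2506, 0.113]
ee_rot: [0.175, 0.781, 0.546, -0.248]
contact_force: [-1.4, -0.2, -3.9]
width: 0.0456
gripper_force: 65.0
clock: 7.22
position: [0.4216, -0.2529, 0.1129]
ee_rot: [0.173, 0.782, 0.545, -0.246]
contact_force: [0.1, -1.0, -2.5]
width: 0.045
gripper_force: 65.5
clock: 7.63
position: [0.4219, -0.2518, 0.1122]
ee_rot: [0.173, 0.781, 0.546, -0.247]
contact_force: [0.5, -0.3, -2.4]
width: 0.0453
gripper_force: 65.5
```

View pics/t2c.png

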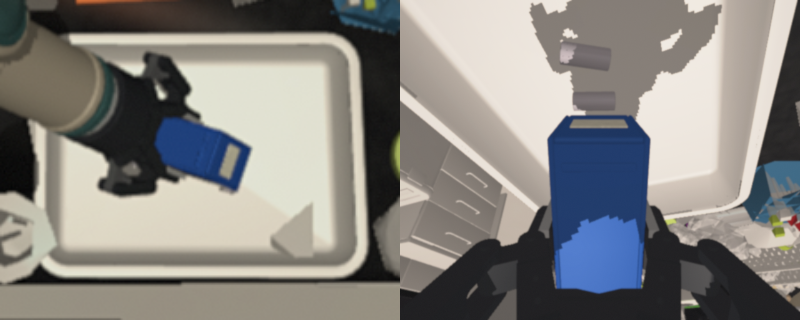

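The wrist view shows two rollers on the tray floor, at half-scale crop pixels (585,57) and (593,100). The third may be hidden or still inside, so I'll rock again and check the weight.

```bash

for i in 1 2; do python3 -m jog '[{"dx":0,"dy":0,"dz":0,"ax":0,"ay":0.4,"az":0,"grip":-0.6},{"dx":0,"dy":0,"dz":0,"ax":0,"ay":0.4,"az":0,"grip":-0.6},{"dx":0,"dy":0,"dz":0,"ax":0,"ay":0.4,"az":0,"grip":-0.6},{"dx":0,"dy":0,"dz":0,"ax":0,"ay":0.4,"az":0,"grip":-0.6},{"dx":0,"dy":0,"dz":0,"ax":0,"ay":0.4,"az":0,"grip":-0.6}]' 60; done
for i in 1 2; do python3 -m jog '[{"dx":0,"dy":0,"dz":0,"ax":0,"ay":0,"az":0,"grip":-0.6},{"dx":0,"dy":0,"dz":0,"ax":0,"ay":0,"az":0,"grip":-0.6},{"dx":0,"dy":0,"dz":0,"ax":0,"ay":0,"az":0,"grip":-0.6},{"dx":0,"dy":0,"dz":0,"ax":0,"ay":0,"az":0,"grip":-0.6},{"dx":0,"dy":0,"dz":0,"ax":0,"ay":0,"az":0,"grip":-0.6}]' 60; done
python3 - <<'E'
from h import *
F=[]
for i in range(8): e=grab('wrist');F.append(manip.get_state()['contact_force'][2])
d=grab('top')
print(np.mean(F),np.std(F))
cv2.imwrite('pics/t3c.png',np.hstack([cv2.resize(d['img'][220:400,250:475,::-1],(400,320)),cv2.resize(e['img'][:,:,::-1],(400,320))]))
E
```

```text
clock: 8.2
position: [0.4227, -0.2517, 0.1136]
ee_rot: [-0.003, 0.819, 0.574, 0.008]
contact_force: [-1.6, -0.3, -3.4]
width: 0.0454
gripper_force: 65.4
clock: 8.62
position: [0.4218, -0.2531, 0.1129]
ee_rot: [-0.179, 0.777, 0.544, 0.259]
contact_force: [-0.8, 0.5, -2.7]
width: 0.0453
gripper_force: 65.5
clock: 9.03
position: [0.4224, -0.2503, 0.1131]
ee_rot: [-0.179, 0.778, 0.546, 0.256]
contact_force: [-0.3, -0.8, -2.2]
width: 0.0455
gripper_force: 65.5
clock: 9.45
position: [0.422, -0.2515, 0.1122]
ee_rot: [-0.18, 0.778, 0.545, 0.257]
contact_force: [0.2, -0.6, -1.4]
width: 0.0455
gripper_force: 65.5
-1.9542890791709138 0.6192444863043773
```

View pics/t3c.png

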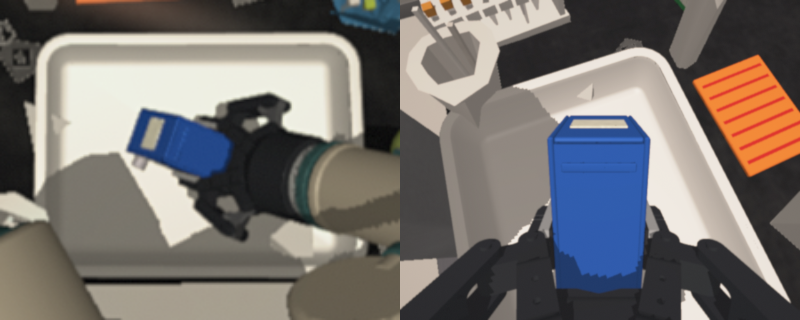

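The top view shows one roller end near (140,160); the weight is down to about 1.95 N. I'll rock once more to the other side, then level up and look.

```bash

for i in 1 2; do python3 -m jog '[{"dx":0,"dy":0,"dz":0,"ax":0,"ay":-0.4,"az":0,"grip":-0.6},{"dx":0,"dy":0,"dz":0,"ax":0,"ay":-0.4,"az":0,"grip":-0.6},{"dx":0,"dy":0,"dz":0,"ax":0,"ay":-0.4,"az":0,"grip":-0.6},{"dx":0,"dy":0,"dz":0,"ax":0,"ay":-0.4,"az":0,"grip":-0.6},{"dx":0,"dy":0,"dz":0,"ax":0,"ay":-0.4,"az":0,"grip":-0.6}]' 60; done
for i in 1 2; do python3 -m jog '[{"dx":0,"dy":0,"dz":0,"ax":0,"ay":0,"az":0,"grip":-0.6},{"dx":0,"dy":0,"dz":0,"ax":0,"ay":0,"az":0,"grip":-0.6},{"dx":0,"dy":0,"dz":0,"ax":0,"ay":0,"az":0,"grip":-0.6},{"dx":0,"dy":0,"dz":0,"ax":0,"ay":0,"az":0,"grip":-0.6},{"dx":0,"dy":0,"dz":0,"ax":0,"ay":0,"az":0,"grip":-0.6}]' 60; done
# back to level, then raise 120 mm
python3 -m jog '[{"dx":0,"dy":0,"dz":0,"ax":0,"ay":0.4,"az":0,"grip":-0.6},{"dx":0,"dy":0,"dz":0,"ax":0,"ay":0.4,"az":0,"grip":-0.6},{"dx":0,"dy":0,"dz":0,"ax":0,"ay":0.4,"az":0,"grip":-0.6},{"dx":0,"dy":0,"dz":0,"ax":0,"ay":0.4,"az":0,"grip":-0.6},{"dx":0,"dy":0,"dz":0,"ax":0,"ay":0.4,"az":0,"grip":-0.6}]' 60
python3 -m jog '[{"dx":0,"dy":0,"dz":0,"ax":0,"ay":0,"az":0,"grip":-0.6},{"dx":0,"dy":0,"dz":-0.15,"ax":0,"ay":0,"az":0,"grip":-0.6},{"dx":0,"dy":0,"dz":-0.3,"ax":0,"ay":0,"az":0,"grip":-0.6},{"dx":0,"dy":0,"dz":-0.45,"ax":0,"ay":0,"az":0,"grip":-0.6},{"dx":0,"dy":0,"dz":-0.45,"ax":0,"ay":0,"az":0,"grip":-0.6}]' 60
python3 - <<'E'
from h import *
F=[]
for i in range(12): e=grab('wrist');F.append(manip.get_state()['contact_force'][2])
d=grab('top');s=manip.get_state()
print(np.mean(F),np.std(F),s['position'],s['ee_rot'])
cv2.imwrite('pics/t4c.png',np.hstack([cv2.resize(d['img'][220:400,250:475,::-1],(400,320)),cv2.resize(e['img'][:,:,::-1],(400,320))]))
E
```

```text
clock: 10.32
position: [0.4222, -0.252, 0.1133]
ee_rot: [-0.001, 0.82, 0.573, 0.004]
contact_force: [-0.5, -0.3, -2.9]
width: 0.0451
gripper_force: 65.4
clock: 10.73
position: [0.4226, -0.251, 0.1134]
ee_rot: [0.176, 0.781, 0.545, -0.248]
contact_force: [-1.4, 0.4, -3.3]
width: 0.0454
gripper_force: 65.5
clock: 11.15
position: [0.4215, -0.253, 0.1128]
ee_rot: [0.173, 0.783, 0.545, -0.246]
contact_force: [-0.1, 0.4, -1.2]
width: 0.045
gripper_force: 65.5
clock: 11.57
position: [0.4219, -0.2518, 0.1122]
ee_rot: [0.173, 0.781, 0.546, -0.247]
contact_force: [0.3, 0.7, -2.2]
width: 0.0459
gripper_force: 65.5
clock: 11.98
position: [0.4227, -0.2517, 0.1136]
ee_rot: [-0.003, 0.819, 0.574, 0.008]
contact_force: [-1.7, 0.4, -3.2]
width: 0.0454
gripper_force: 65.4
clock: 12.4
position: [0.4245, -0.2554, 0.2315]
ee_rot: [0.003, 0.819, 0.573, 0.005]
contact_force: [0.6, -1.4, -2.1]
width: 0.0453
gripper_force: 65.7
-2.1412362586175897 0.7327530349060974 [ 0.42135437 -0.25290837  0.22419761] [-0.00395818  0.8194235   0.57315354  0.00494715]
```

View pics/t4c.png

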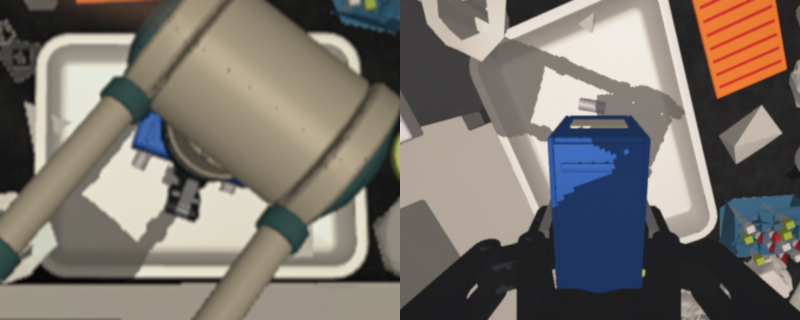

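```bash
python3 plan.py '[[0.4215,-0.2525,0.225,-20.1],[0.535,-0.225,0.2,2],[0.645,-0.199,0.2,2]]'
```

```text
[0.259 0.389 0.1  ] az -0.246
[0.089 0.443 0.   ] az 0.0
```

```bash

python3 -m jog '[{"dx":0.08,"dy":0.12,"dz":0.03,"ax":0,"ay":0,"az":-0.08,"grip":-0.6},{"dx":0.17,"dy":0.26,"dz":0.07,"ax":0,"ay":0,"az":-0.16,"grip":-0.6},{"dx":0.259,"dy":0.389,"dz":0.1,"ax":0,"ay":0,"az":-0.246,"grip":-0.6},{"dx":0.259,"dy":0.389,"dz":0.1,"ax":0,"ay":0,"az":-0.246,"grip":-0.6},{"dx":0.259,"dy":0.389,"dz":0.1,"ax":0,"ay":0,"az":-0.246,"grip":-0.6}]' 60
python3 -m jog '[{"dx":0.03,"dy":0.15,"dz":0,"ax":0,"ay":0,"az":0,"grip":-0.6},{"dx":0.06,"dy":0.3,"dz":0,"ax":0,"ay":0,"az":0,"grip":-0.6},{"dx":0.089,"dy":0.443,"dz":0,"ax":0,"ay":0,"az":0,"grip":-0.6},{"dx":0.089,"dy":0.443,"dz":0,"ax":0,"ay":0,"az":0,"grip":-0.6},{"dx":0.089,"dy":0.443,"dz":0,"ax":0,"ay":0,"az":0,"grip":-0.6}]' 60
python3 - <<'E'
from h import *
F=[]
for i in range(10): e=grab('wrist');F.append(manip.get_state()['contact_force'][2])
d=grab('top','t5.png');e=grab('scene');s=manip.get_state()
print(np.mean(F),s['position'],s['ee_rot'])
cv2.imwrite('pics/t5c.png',np.hstack([cv2.resize(d['img'][140:400,235:475,::-1],(400,433)),cv2.resize(e['img'][140:340,215:505,::-1],(400,433))]))
E
```

```text
clock: 13.47
position: [0.5363, -0.2245, 0.199]
ee_rot: [-0.004, 0.693, 0.721, 0.005]
contact_force: [-1.1, 1.3, -1.5]
width: 0.0451
gripper_force: 65.5
clock: 13.88
position: [0.6452, -0.1989, 0.2006]
ee_rot: [-0.003, 0.694, 0.72, 0.005]
contact_force: [-1.1, -0.0, -1.5]
width: 0.0451
gripper_force: 65.5
-2.031653292476863 [ 0.64482756 -0.19900157  0.20139877] [-0.00242623  0.69416157  0.71979228  0.00573638]
```

View pics/t5c.png

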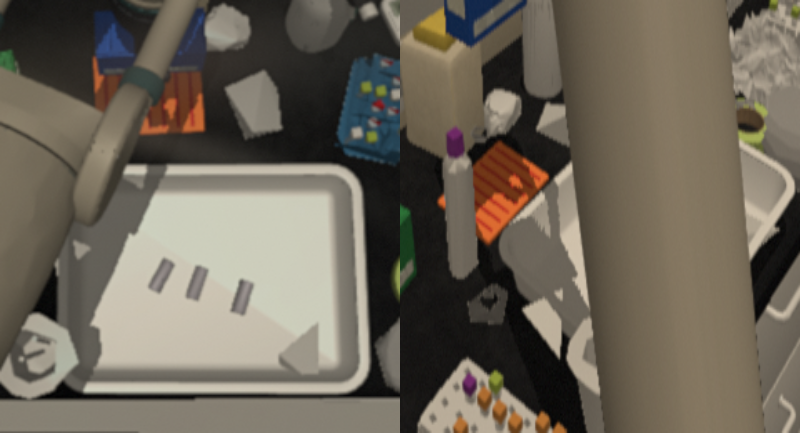

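All three rollers lie in the tray, at crop pixels (162,275), (197,283) and (242,297). The canister is empty, so I'll lower it onto the pad.

```bash

python3 -m jog '[{"dx":0,"dy":0.008,"dz":0.15,"ax":0,"ay":0,"az":0,"grip":-0.6},{"dx":0,"dy":0.008,"dz":0.3,"ax":0,"ay":0,"az":0,"grip":-0.6},{"dx":0,"dy":0.008,"dz":0.42,"ax":0,"ay":0,"az":0,"grip":-0.6},{"dx":0,"dy":0.008,"dz":0.5,"ax":0,"ay":0,"az":0,"grip":-0.6},{"dx":0,"dy":0.008,"dz":0.5,"ax":0,"ay":0,"az":0,"grip":-0.6}]' 60
python3 -m jog '[{"dx":0,"dy":0,"dz":0.06,"ax":0,"ay":0,"az":0,"grip":-0.6},{"dx":0,"dy":0,"dz":0.12,"ax":0,"ay":0,"az":0,"grip":-0.6},{"dx":0,"dy":0,"dz":0.15,"ax":0,"ay":0,"az":0,"grip":-0.6},{"dx":0,"dy":0,"dz":0.15,"ax":0,"ay":0,"az":0,"grip":-0.6},{"dx":0,"dy":0,"dz":0.15,"ax":0,"ay":0,"az":0,"grip":-0.6}]' 60
python3 -m jog '[{"dx":0,"dy":0,"dz":0.004,"ax":0,"ay":0,"az":0,"grip":-0.6},{"dx":0,"dy":0,"dz":0.008,"ax":0,"ay":0,"az":0,"grip":-0.6},{"dx":0,"dy":0,"dz":0.012,"ax":0,"ay":0,"az":0,"grip":-0.6},{"dx":0,"dy":0,"dz":0.012,"ax":0,"ay":0,"az":0,"grip":-0.6}]' 60
```

```text
clock: 14.9
position: [0.6439, -0.1958, 0.0706]
ee_rot: [-0.008, 0.694, 0.72, 0.004]
contact_force: [-0.9, -0.2, -2.6]
width: 0.0456
gripper_force: 65.5
clock: 15.32
position: [0.6482, -0.1971, 0.0396]
ee_rot: [-0.002, 0.694, 0.72, 0.006]
contact_force: [0.0, 0.8, -2.7]
width: 0.0458
gripper_force: 65.4
clock: 15.65
position: [0.6479, -0.1969, 0.0362]
ee_rot: [-0.002, 0.694, 0.72, 0.006]
contact_force: [0.2, 0.8, -0.8]
width: 0.0455
gripper_force: 65.4
```

```bash

python3 -m jog '[{"dx":0,"dy":0,"dz":0.004,"ax":0,"ay":0,"az":0,"grip":-0.6},{"dx":0,"dy":0,"dz":0.008,"ax":0,"ay":0,"az":0,"grip":-0.6},{"dx":0,"dy":0,"dz":0.012,"ax":0,"ay":0,"az":0,"grip":-0.6},{"dx":0,"dy":0,"dz":0.012,"ax":0,"ay":0,"az":0,"grip":-0.6}]' 60
python3 -m jog '[{"dx":0,"dy":0,"dz":0.004,"ax":0,"ay":0,"az":0,"grip":-0.6},{"dx":0,"dy":0,"dz":0.008,"ax":0,"ay":0,"az":0,"grip":-0.6},{"dx":0,"dy":0,"dz":0.008,"ax":0,"ay":0,"az":0,"grip":-0.6},{"dx":0,"dy":0,"dz":0.008,"ax":0,"ay":0,"az":0,"grip":-0.6}]' 60
```

```text
clock: 15.98
position: [0.6477, -0.1968, 0.0326]
ee_rot: [-0.003, 0.694, 0.72, 0.006]
contact_force: [-0.7, -0.7, -2.4]
width: 0.0457
gripper_force: 65.6
clock: 16.32
position: [0.6478, -0.1967, 0.0323]
ee_rot: [-0.002, 0.694, 0.72, 0.006]
contact_force: [-2.3, 1.1, 6.2]
width: 0.0454
gripper_force: 66.5
```

```bash

python3 -m jog '[{"dx":0,"dy":0,"dz":0,"ax":0,"ay":0,"az":0,"grip":0.3},{"dx":0,"dy":0,"dz":0,"ax":0,"ay":0,"az":0,"grip":0.7},{"dx":0,"dy":0,"dz":0,"ax":0,"ay":0,"az":0,"grip":0.8},{"dx":0,"dy":0,"dz":0,"ax":0,"ay":0,"az":0,"grip":0.8},{"dx":0,"dy":0,"dz":0,"ax":0,"ay":0,"az":0,"grip":0.8}]' 20
python3 -m jog '[{"dx":0,"dy":0,"dz":-0.06,"ax":0,"ay":0,"az":0,"grip":0.8},{"dx":0,"dy":0,"dz":-0.15,"ax":0,"ay":0,"az":0,"grip":0.8},{"dx":0,"dy":0,"dz":-0.3,"ax":0,"ay":0,"az":0,"grip":0.8},{"dx":0,"dy":0,"dz":-0.45,"ax":0,"ay":0,"az":0,"grip":0.8},{"dx":0,"dy":0,"dz":-0.6,"ax":0,"ay":0,"az":0,"grip":0.8}]' 20
python3 -m jog '[{"dx":0,"dy":-0.3,"dz":0,"ax":0,"ay":0,"az":0,"grip":0.8},{"dx":0,"dy":-0.5,"dz":0,"ax":0,"ay":0,"az":0,"grip":0.8},{"dx":0,"dy":-0.5,"dz":0,"ax":0,"ay":0,"az":0,"grip":0.8},{"dx":0,"dy":-0.5,"dz":0,"ax":0,"ay":0,"az":0,"grip":0.8},{"dx":0,"dy":-0.5,"dz":0,"ax":0,"ay":0,"az":0,"grip":0.8}]' 20
python3 - <<'E'
from h import *
d=grab('top');e=grab('wrist')
cv2.imwrite('pics/t6c.png',np.hstack([cv2.resize(d['img'][140:400,235:475,::-1],(400,433)),cv2.resize(e['img'][:,:,::-1],(400,433))]))
for c in blobs(d,(95,90,40),(130,255,255)):
  P=np.array([ray(d,u,v,.07)[:2] for u,v in c[:,0]])*1000;print(cv2.minAreaRect(P.astype(np.float32)))
E
```

```text
clock: 16.73
position: [0.6477, -0.1969, 0.0305]
ee_rot: [-0.003, 0.694, 0.72, 0.006]
contact_force: [0.4, -0.6, 0.7]
width: 0.0768
gripper_force: 0.0
clock: 17.15
position: [0.6467, -0.1984, 0.1817]
ee_rot: [-0.003, 0.694, 0.72, 0.006]
contact_force: [0.6, -0.6, 0.2]
width: 0.077
gripper_force: 0.0
clock: 17.57
position: [0.5197, -0.2027, 0.1802]
ee_rot: [-0.003, 0.695, 0.719, 0.006]
contact_force: [1.2, -0.1, 0.4]
width: 0.077
gripper_force: 0.0
((349.62335205078125, 128.08346557617188), (49.53862380981445, 112.21049499511719), 65.87987518310547)
((609.6703491210938, -457.12744140625), (79.45671844482422, 121.64868927001953), 74.77669525146484)
```

View pics/t6c.png

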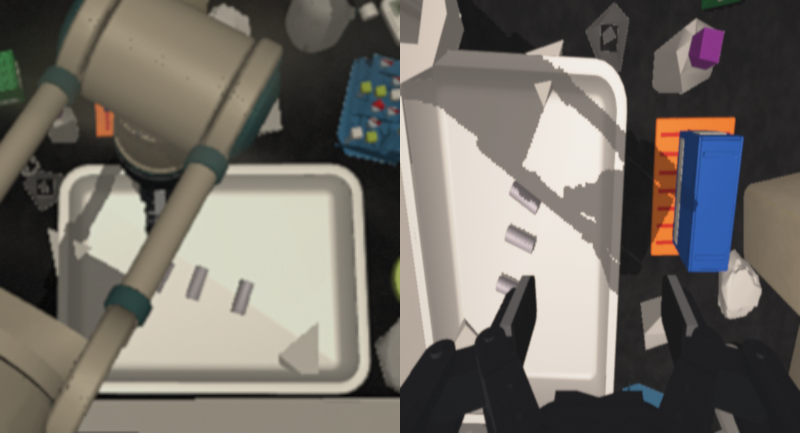

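The wrist view shows the blue canister upright on the pad (crop pixels about 710,200). All three rollers are in the tray (about 525,197; 520,238; 507,285), and the gripper is clear.

```bash
python3 -c "
from rig import manip
print(manip.sign_off())"
```

```text
the job is handed in; nothing more can be done
None
```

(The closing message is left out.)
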